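# Set the glue-up timer on its pad

## Task

Lift the timer by its case and stand it in the middle of the rubber pad, square with the pad and with the long white mark to your right, and let go of it. Then take the dial's grip bar and turn it clockwise until its pointed end lies on that long mark, pressing down as you turn because the light timer would otherwise twist round on the pad. Do not handle the dial before the timer stands on the pad, let go at the end, and leave the other things where they are.

Things in the scene. Friction and masses are not known exactly. Their poses are not given: they have to be found in the camera images.
- timer: loose light grey oblong timer, 0.25 kg, 64 mm (x, to its back) by 140 mm (y, to its left); origin: centre of its underside, on 4 feet near the middle; flat top 41 mm up, grip bar on it to 70 mm. Starts upright, yaw within 0.5 rad. Lift it across the 64 mm. Its own weight holds it against under 0.15 N m, less than the dial's friction; 12 to 18 N of push on the dial while turning keeps it still
- mark_end (a point): outer end of the one long white mark on the timer's top: 58 mm from the dial's axis along the timer's -y (3 o'clock), 41 mm above the underside. The mark is 3.5 mm wide and starts 25 mm off the axis; the other marks, every 30 degrees, are short ticks. A dark window lies at the opposite (+y) end
- timer_dial (a joint): dial angle in rad: 0 when the pointed end points to the timer's back (+x, 12 o'clock), growing clockwise seen from above; pi/2 when it points along the long mark (the timer's -y). Starts between 0.15 and 0.6, stops only at 0 and 4.7, has a steady friction of 0.2 N m and stays where it is left
- dial_grip: the dial's black upright grip bar, turning with the dial in the middle of the timer's top: 42 mm long (x), 14 mm wide (y), 24 mm high, flat sides to pinch; a small nose low on its +x (pointed) end and a white line on top running to that end. Origin: on the dial's axis at the bar's foot, 45.5 mm above the timer's underside
- pad: black rubber pad fixed to the table, 92 mm (its x) by 164 mm (its y), 4 mm thick; origin at the centre of its underside, on the table. x points away from the robot (yaw -0.15 to 0.45 rad), y to the left. Its top is 4 mm above the origin.
- masking_tape: bystander: roll of masking tape lying flat, 101 mm across, 25 mm high; origin at the centre of its underside
- offcut_1: bystander: dark-faced board offcut lying flat, 89 x 109 x 18 mm; origin at the centre of its underside

How it is judged:
By the outcome, as a careful person would: the job done as asked, in the order asked, and still so for the second after the job is handed in, with the robot touching nothing.
It also fails if it takes over 58 s, if anything falls off the work surface, if the arm or the gripper's body presses on something with over 40 N, if the wrist force passes 120 N, or if a joint passes its speed limit or range.

## Robot

A 6-joint arm with a two-finger parallel gripper is mounted at the origin on a cart in front of the work surface, level with it; the furniture and walls round the work are solid. World frame = base frame: x ahead of the robot, y to its left, z up, the work surface at z = 0. Lengths are in m, angles in rad, forces in N, time in s.
With the tool pointing down it reaches from about 0.35 to 0.925 m from the base axis. Payload 6.4 kg.
Tool frame: the origin (TCP) lies at the very end of the fingers, on their centre line; the grasp point (between the pads) lies 19 mm behind it; z points along the fingers, y is the direction in which the jaws open and shut (so a half turn about z gives the same grasp; the last joint's range is limited). The gripper opens to 94 mm and grips with 3 to 60 N. Pads are 16 mm wide; open, the fingers measure 119 mm over their backs; the gripper's body (75 mm by 177 mm) begins 78 mm behind the grasp point.
Start: joints at [-1.39, 0.245, 1.558, -0, 1.339, -0.174], TCP at [0.226, -0.61, 0.205] pointing down, gripper open.
Joint ranges: [-3.13, 3.13], [-1.02, 2.26], [0.13, 2.54], [-0.95, 4.09], [0.21, 2.88], [-2.74, 2.74]. Speed limits (rad/s): [2.57, 2.57, 3.14, 3.14, 3.14, 3.14].

## Interface

Orientations are given as a 3x3 rotation matrix whose columns are the frame's x, y, z axes.
In Python, from plant import env, inverse_kinematics, cams gives the robot as it stands. The module is installed in compiled form; this text tells all that it offers. Calls block until the motion is done:
- env.move_ptp(position, orientation): joint-space move of the TCP to a pose.
- env.movel(position, rotation=None, feed=0.15, force_limit=None): straight line of the TCP; rotation=None keeps the orientation; feed is the mean speed in m/s. With force_limit (N) it stops when the force on the tool has changed by that much, and returns True; else False.
- env.movej(angles): joint-space move.
- env.command_gripper(opening, force=None): finger opening in m; force is the grip in N (None keeps the last); returns when the fingers have stopped.
- env.wait(seconds).
- inverse_kinematics(position, orientation): joint angles nearest the present ones, or None.
- cams.camera(name): name is "scene" or "top" or "wrist"; returns a dict with "image" (420x560x3 uint8, blue, green, red), "fx", "fy", "cx", "cy" (pixels), "origin" and "rotation" of the camera in the world. Camera axes: x right, y down, z forward; pixel columns grow to the right and rows downward; lengths in m; the calibration is good to about 2 mm. The wrist camera is an equidistant fisheye: a pixel r from the principal point sees the ray r / f radians off the axis. A picture is of the moment at which its call begins. There is no depth.
A pose or a line that the arm cannot do raises env.IKError and nothing moves.
- env.close_job(): hands the job in, once; it reports no verdict.
Readings, each from a call of its own:
- env.current_time(): time.
- env.current_q(): joint angles.
- env.current_qd(): joint speeds.
- env.current_joint_torque(): joint torques, N m.
- env.current_position(): TCP position.
- env.current_tool_rot(): TCP orientation.
- env.current_ft_force(): force on the tool from outside, world axes, zero at the start.
- env.current_moment(): the same for the moment, N m.
- env.current_grip_width(): finger opening in m.
Only numpy, scipy, OpenCV 4.12 (cv2) and the standard library are available. Lean on these libraries where they do the work, as an engineer would, in place of code of your own. Each camera call takes 0.05 s, during which the arm holds its last target.

## Working session

There is one attempt and no reset: what is moved stays moved. The work goes in short steps, each a Python script; the robot and the scene stay as the last script left them, time stands still between calls to the robot, and variables do not carry over. Pictures are saved under pics/ and viewed, and the job is handed in when it is done.

```bash
mkdir -p pics; cat > h.py <<'E'
import numpy as np, cv2
from plant import env, inverse_kinematics, cams
def ray(c,u,v):
    return c["rotation"]@np.array([(u-c["cx"])/c["fx"],(v-c["cy"])/c["fy"],1.0])
def onz(c,u,v,z):
    d=ray(c,u,v); o=np.array(c["origin"]); return o+d*(z-o[2])/d[2]
def proj(c,p):
    q=c["rotation"].T@(np.array(p)-c["origin"]); return np.array([c["cx"]+c["fx"]*q[0]/q[2],c["cy"]+c["fy"]*q[1]/q[2]])
def down(yaw): # tool y (jaw axis) along world angle yaw
    y=np.array([np.cos(yaw),np.sin(yaw),0]); z=np.array([0,0,-1.]); return np.column_stack([np.cross(y,z),y,z])
E
python3 - <<'E'
from h import *
for n in ["scene","top","wrist"]:
    c=cams.camera(n); cv2.imwrite(f"pics/{n}0.png",c["image"]); print(n,c["fx"],c["cx"],c["cy"],c["origin"],np.round(c["rotation"],3).tolist())
print(env.current_time(),env.current_tool_rot())
E
```

```text
scene 490.98802950161047 280.1098667504414 215.53176685282475 [0.05615813 0.66177142 0.80974211] [[-0.828, -0.384, 0.409], [-0.561, 0.589, -0.582], [-0.017, -0.711, -0.703]]
top 502.1934871958825 283.34051130501706 218.9124918111739 [0.41538993 0.06077771 1.12664863] [[0.028, -0.998, 0.059], [-0.999, -0.026, 0.023], [-0.022, -0.059, -0.998]]
wrist 325.19226210127806 276.9432101569098 210.39456148101686 [ 0.29778602 -0.58375028  0.38253898] [[0.347, -0.905, -0.244], [-0.938, -0.336, -0.088], [-0.003, 0.259, -0.966]]
0.15 [[ 9.37706656e-01  3.47427913e-01 -2.70866578e-04]
 [ 3.47427925e-01 -9.37705547e-01  1.46422297e-03]
 [ 2.54718838e-04 -1.46711824e-03 -9.99998891e-01]]
```

View pics/top0.png

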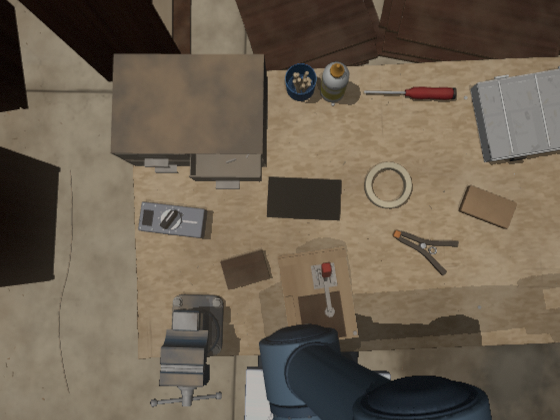

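View pics/scene0.png

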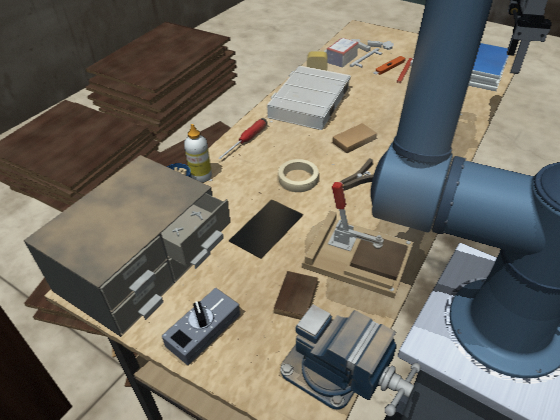

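The top view shows the timer at about (172,220), with its long mark to the right at (194,221). The pad is at (304,198) and the offcut at (246,269). A cabinet with an open drawer stands behind the timer. I'll zoom in and segment.

```bash
python3 - <<'E'
from h import *
c=cams.camera("top"); im=c["image"]
cr=im[140:300,100:360]; cv2.imwrite("pics/topz.png",cv2.resize(cr,None,fx=3,fy=3,interpolation=cv2.INTER_CUBIC))
s=cams.camera("scene"); cv2.imwrite("pics/scz.png",cv2.resize(s["image"][180:380,20:310],None,fx=2.7,fy=2.7,interpolation=cv2.INTER_CUBIC))
hsv=cv2.cvtColor(im,cv2.COLOR_BGR2HSV)
for p in [(185,208),(165,233),(205,220),(304,198),(246,269),(200,240)]: print(p,im[p[1],p[0]],hsv[p[1],p[0]])
# pad
m=((im.max(2)<45)).astype(np.uint8); m[:, :262]=0;m[:,350:]=0;m[:170]=0;m[:225] = m[:225]; m[225:]=0
n,l,st,ce=cv2.connectedComponentsWithStats(m); i=1+np.argmax(st[1:,4]); 
ct=max(cv2.findContours((l==i).astype(np.uint8),cv2.RETR_EXTERNAL,cv2.CHAIN_APPROX_NONE)[0],key=len)[:,0]
P=np.array([onz(c,u,v,0.004)[:2] for u,v in ct],np.float32)
print("pad",cv2.minAreaRect(P),st[i])
# timer: low-saturation
m=((hsv[...,1]<60)&(im.max(2)>60)).astype(np.uint8); q=np.zeros_like(m); q[195:245,130:215]=1; m*=q
m=cv2.morphologyEx(m,cv2.MORPH_CLOSE,np.ones((9,9)))
cv2.imwrite("pics/tm.png",cv2.resize(m[140:300,100:360]*255,None,fx=3,fy=3))
ct=max(cv2.findContours(m,cv2.RETR_EXTERNAL,cv2.CHAIN_APPROX_NONE)[0],key=len)[:,0]
P=np.array([onz(c,u,v,0.041)[:2] for u,v in ct],np.float32)
print("timer",cv2.minAreaRect(P))
for n_,u,v,z in [("cabfrontbase",185,165,0.1),("drawerhandle",229,186,.12)]: print(n_,onz(c,u,v,z))
E
```

```text
(185, 208) [118 115 116] [130   6 118]
(165, 233) [79 80 83] [ 8 12 83]
(205, 220) [47 53 59] [15 52 59]
(304, 198) [32 39 45] [16 74 45]
(246, 269) [45 58 71] [15 93 71]
(200, 240) [ 91 116 135] [ 17  83 135]
pad ((0.5196946263313293, 0.013015272095799446), (0.0030033201910555363, 0.005028055049479008), 64.92424774169922) [316 202   3   3   4]
timer ((0.47289779782295227, 0.3387027978897095), (0.10721230506896973, 0.16404680907726288), 2.628725528717041)
cabfrontbase [0.58210557 0.29163103 0.1       ]
drawerhandle [0.53823714 0.19613725 0.12      ]
```

View pics/topz.png

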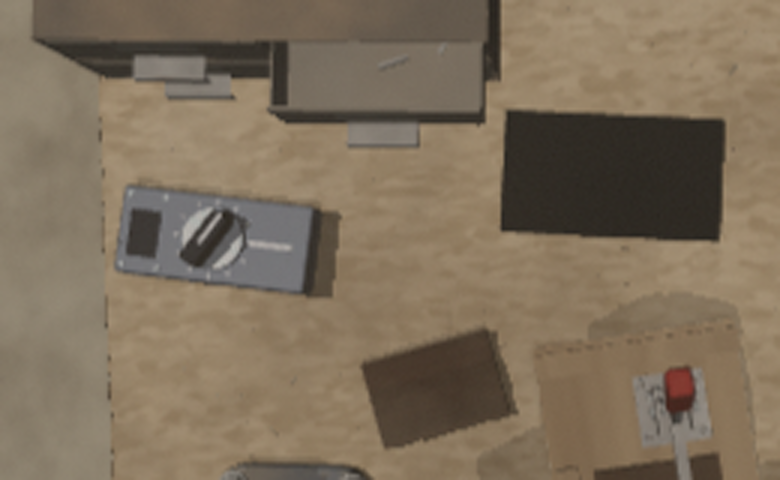

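View pics/scz.png

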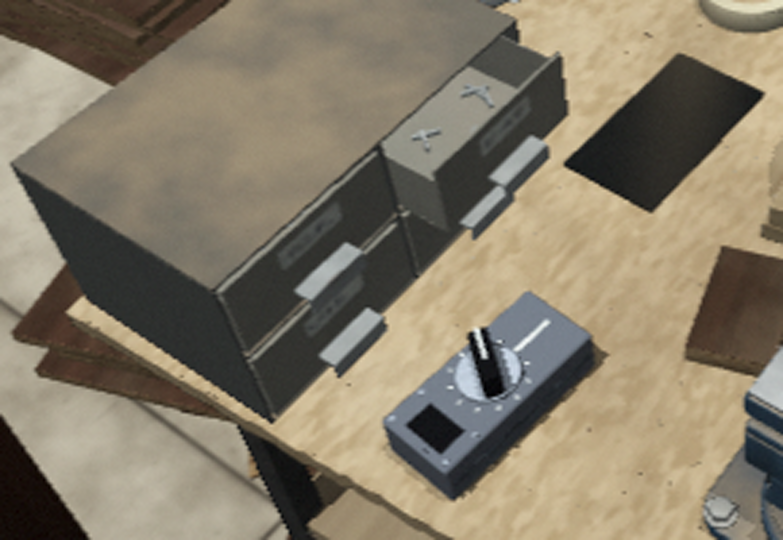

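View pics/tm.png

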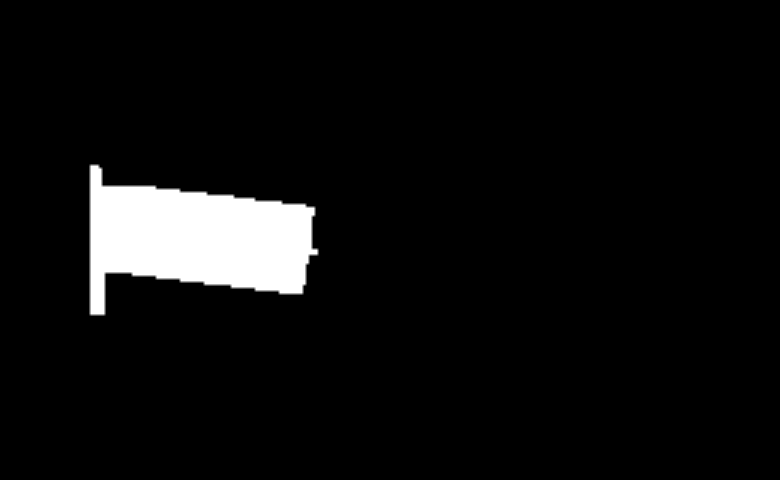

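```bash
python3 - <<'E'
from h import *
c=cams.camera("top"); s=cams.camera("scene"); im=c["image"].astype(int)
def tri(a,b):
    d1=ray(c,*a);d2=ray(s,*b);A=np.column_stack([d1,-d2]);t=np.linalg.lstsq(A,s["origin"]-c["origin"],rcond=None)[0]
    p=c["origin"]+d1*t[0];q=s["origin"]+d2*t[1];return np.round((p+q)/2,3),np.linalg.norm(p-q).round(4)
Z=lambda x,y:(100+x/3,140+y/3); Y=lambda x,y:(20+x/2.7,180+y/2.7)
print("upper handle L,R",tri(Z(133,80),Y(300,297)),tri(Z(205,80),Y(360,260)))
print("lower handle L,R",tri(Z(168,98),Y(337,372)),tri(Z(232,98),Y(385,325)))
print("cab top front left,right",tri(Z(33,40),Y(217,290)),tri(Z(490,40),Y(517,20)))
print("drawer handle",tri(Z(348,145),Y(494,187)),tri(Z(419,145),Y(548,155)))
print("bar tip top",tri(Z(231,212),Y(478,330)))
def rect(m,z,box,tag):
    q=np.zeros_like(m); x0,y0,x1,y1=box; q[y0:y1,x0:x1]=1; m=(m*q).astype(np.uint8)
    ct=max(cv2.findContours(m,cv2.RETR_EXTERNAL,cv2.CHAIN_APPROX_NONE)[0],key=cv2.contourArea)
    m2=np.zeros_like(m);cv2.drawContours(m2,[ct],-1,1,-1)
    U=cv2.resize(m2*255,None,fx=8,fy=8,interpolation=cv2.INTER_LINEAR)
    ct=max(cv2.findContours((U>127).astype(np.uint8),cv2.RETR_EXTERNAL,cv2.CHAIN_APPROX_NONE)[0],key=cv2.contourArea)[:,0]
    P=np.array([onz(c,(u+.5)/8-.5,(v+.5)/8-.5,z)[:2] for u,v in ct],np.float32)
    print(tag,cv2.minAreaRect(P)); return m2
m=(im.max(2)<75); r=rect(m.astype(np.uint8),.004,(262,170,350,226),"pad")
t=((im[...,0]-im[...,2]>=-3)&(im.max(2)>50)).astype(np.uint8); t=cv2.morphologyEx(t,cv2.MORPH_CLOSE,np.ones((5,5)))
k=rect(t,.041,(136,198,210,242),"timer")
v=np.clip(im+ (r*80)[...,None]+(k*80)[...,None],0,255).astype(np.uint8)
cv2.imwrite("pics/m2.png",cv2.resize(v[140:300,100:360],None,fx=3,fy=3,interpolation=cv2.INTER_NEAREST))
for p in [(204,225),(206,221),(203,230),(200,222),(195,230)]: print(im[p[1],p[0]])
E
```

```text
upper handle L,R (array([0.579, 0.378, 0.105]), np.float64(0.0081)) (array([0.58 , 0.329, 0.092]), np.float64(0.0021))
lower handle L,R (array([0.578, 0.376, 0.016]), np.float64(0.0018)) (array([0.578, 0.327, 0.016]), np.float64(0.0006))
cab top front left,right (array([0.592, 0.425, 0.157]), np.float64(0.0017)) (array([0.6  , 0.127, 0.153]), np.float64(0.0003))
drawer handle (array([0.539, 0.229, 0.098]), np.float64(0.0092)) (array([0.538, 0.178, 0.087]), np.float64(0.0002))
bar tip top (array([0.491, 0.314, 0.062]), np.float64(0.0027))
pad ((0.5290440917015076, 0.04301159456372261), (0.16501709818840027, 0.09277438372373581), 88.95219421386719)
timer ((0.471787691116333, 0.33098873496055603), (0.1392357051372528, 0.06332746893167496), 84.68392944335938)
[44 49 55]
[56 67 77]
[43 49 54]
[119 117 117]
[120 118 119]
```

View pics/m2.png

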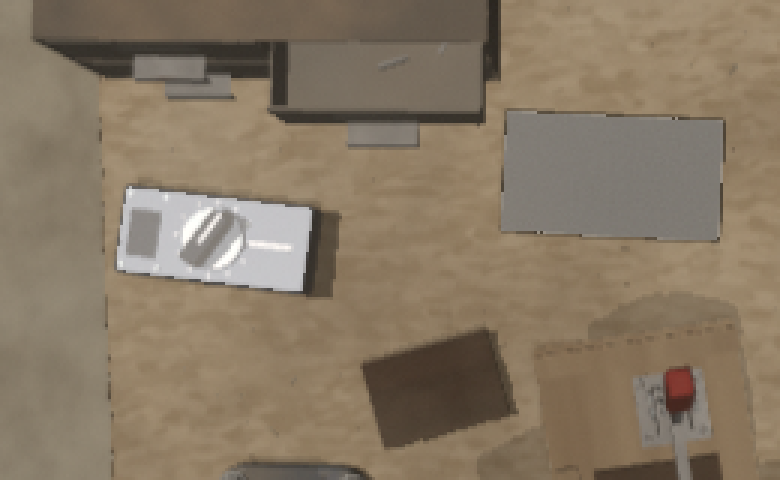

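Measured sizes match: the pad comes out at 165x93 mm and the timer top at 139x63 mm. Timer centre is (0.472, 0.331) with yaw -0.093. Pad centre is (0.529, 0.043) with yaw -0.018. The gripper body clears the handles by about 18 mm, so I'll pick now.

```bash
python3 - <<'E'
from h import *
T=np.array([0.4718,0.3310]); ty=-0.093; P=np.array([0.529,0.043]); py=-0.0183
for k in (0,np.pi):
    for n,p,y in [("t",T,ty),("p",P,py),("dial0",P,py-.6+np.pi/2),("dial1",P,py-np.pi/2+np.pi/2)]:
        q=inverse_kinematics([*p,0.1],down(y+k)); print(n,k,None if q is None else np.round(q,2))
k=np.pi if False else 0
E
```

```text
t 0 [ 0.42  0.19  1.82 -0.    1.12  0.51]
p 0 [-0.13  0.09  1.94 -0.    1.11 -0.11]
dial0 0 [-0.13  0.09  1.94 -0.    1.11 -1.09]
dial1 0 [-0.13  0.09  1.94 -0.    1.11 -0.11]
t 3.141592653589793 [ 0.42  0.19  1.82 -0.    1.12 -2.63]
p 3.141592653589793 None
dial0 3.141592653589793 [-0.13  0.09  1.94 -0.    1.11  2.06]
dial1 3.141592653589793 None
```

```bash
python3 - <<'E'
from h import *
T=np.array([0.4718,0.3310]); ty=-0.093; R=down(ty)
env.movel([0.226,-0.61,0.32],feed=0.25)
env.move_ptp([*T,0.32],R)
env.command_gripper(0.094,25)
print(env.movel([*T,0.12],feed=.25), env.movel([*T,0.009],feed=.08,force_limit=6))
print(env.current_time(),env.current_position(),env.current_ft_force())
c=cams.camera("wrist");cv2.imwrite("pics/w1.png",c["image"])
c=cams.camera("scene");cv2.imwrite("pics/s1.png",c["image"])
E
```

```text
False False
7.05 [0.47225626 0.33121756 0.00959787] [ 0.60078456 -0.49497606 -0.46685518]
```

View pics/w1.png

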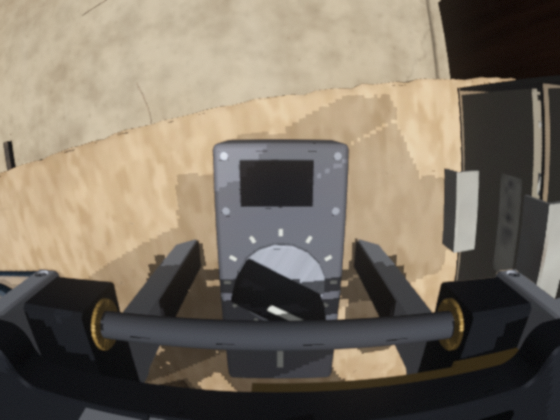

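View pics/s1.png

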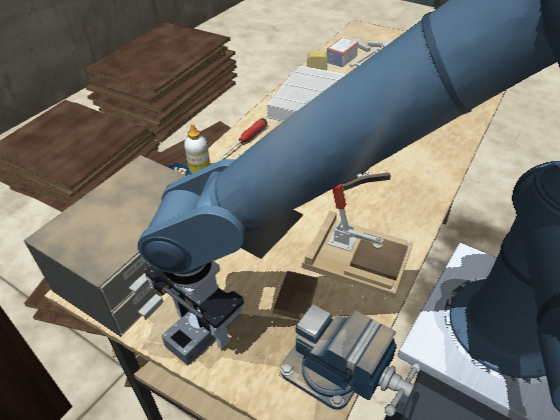

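In the wrist view the case (columns 215–348) sits squarely and centrally between the fingers (tips at columns 200 and 357). Next I'll grip, lift, carry it over and check it from above.

```bash
python3 - <<'E'
from h import *
T=np.array([0.4718,0.3310]); ty=-0.093; R=down(ty); P=np.array([0.529,0.043]); py=-0.0183
env.command_gripper(0.055,25); print(env.current_grip_width())
env.movel([*T,0.03],feed=.06); env.movel([*T,0.24],feed=.2); print(env.current_grip_width(),env.current_ft_force())
env.movel([*P,0.24],down(py),feed=.2)
env.movel([*P,0.05],feed=.15)
print(env.movel([*P,0.010],feed=.03,force_limit=3),env.current_position(),env.current_ft_force(),env.current_grip_width(),env.current_time())
c=cams.camera("wrist");cv2.imwrite("pics/w2.png",c["image"])
c=cams.camera("scene");cv2.imwrite("pics/s2.png",cv2.resize(c["image"][150:350,100:380],None,fx=2.7,fy=2.7))
E
```

```text
0.06361173898503615
0.06364698266472989 [ 0.54173002 -0.21945111 -1.89092233]
True [0.52877354 0.04303533 0.01301243] [-0.45949842  0.4295049   5.28198514] 0.06386223624097265 13.575
```

View pics/w2.png

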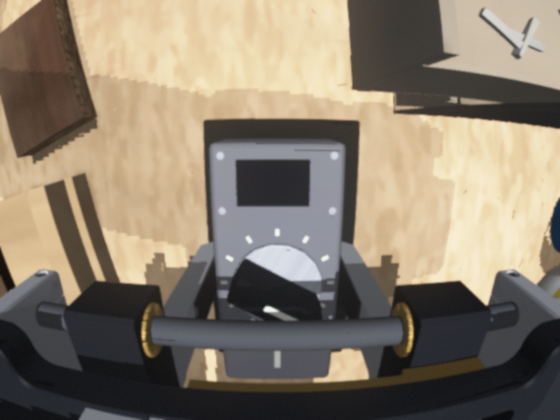

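View pics/s2.png

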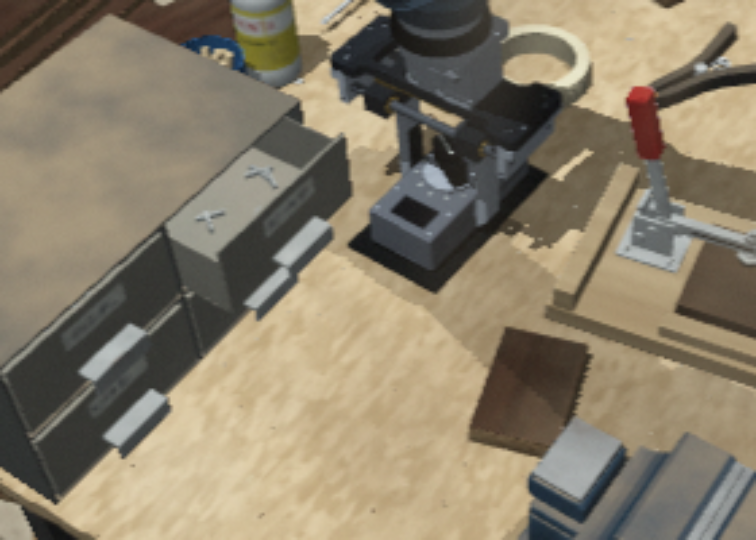

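```bash
cat >> h.py <<'E'
def rect(c,m,z,box,tag):
    q=np.zeros_like(m); x0,y0,x1,y1=box; q[y0:y1,x0:x1]=1; m=(m*q).astype(np.uint8)
    ct=max(cv2.findContours(m,cv2.RETR_EXTERNAL,cv2.CHAIN_APPROX_NONE)[0],key=cv2.contourArea)
    m2=np.zeros_like(m);cv2.drawContours(m2,[ct],-1,1,-1)
    U=cv2.resize(m2*255,None,fx=8,fy=8,interpolation=cv2.INTER_LINEAR)
    ct=max(cv2.findContours((U>127).astype(np.uint8),cv2.RETR_EXTERNAL,cv2.CHAIN_APPROX_NONE)[0],key=cv2.contourArea)[:,0]
    P=np.array([onz(c,(u+.5)/8-.5,(v+.5)/8-.5,z)[:2] for u,v in ct],np.float32)
    print(tag,cv2.minAreaRect(P)); return m2
E
python3 - <<'E'
from h import *
P=np.array([0.529,0.043])
env.command_gripper(0.09,25); env.wait(.1)
env.movel([*P,0.26],feed=.25)
q=np.array(env.current_q()); q[0]-=0.75; env.movej(q)
c=cams.camera("top");im=c["image"].astype(int);cv2.imwrite("pics/t3.png",cv2.resize(c["image"][150:250,240:370],None,fx=6,fy=6,interpolation=cv2.INTER_CUBIC))
t=((im[...,0]-im[...,2]>=-3)&(im.max(2)>60)).astype(np.uint8); t=cv2.morphologyEx(t,cv2.MORPH_CLOSE,np.ones((5,5)))
rect(c,t,.045,(262,165,350,230),"timer")
rect(c,cv2.morphologyEx(((im.max(2)<75)|(t>0)).astype(np.uint8),cv2.MORPH_CLOSE,np.ones((3,3))),.004,(262,165,350,230),"pad")
print(env.current_time())
E
```

```text
timer ((0.5267529487609863, 0.043515898287296295), (0.1406894326210022, 0.06623882055282593), 88.91150665283203)
pad ((0.5290747880935669, 0.042747244238853455), (0.16621007025241852, 0.09280987828969955), 89.0031967163086)
17.0167
```

View pics/t3.png

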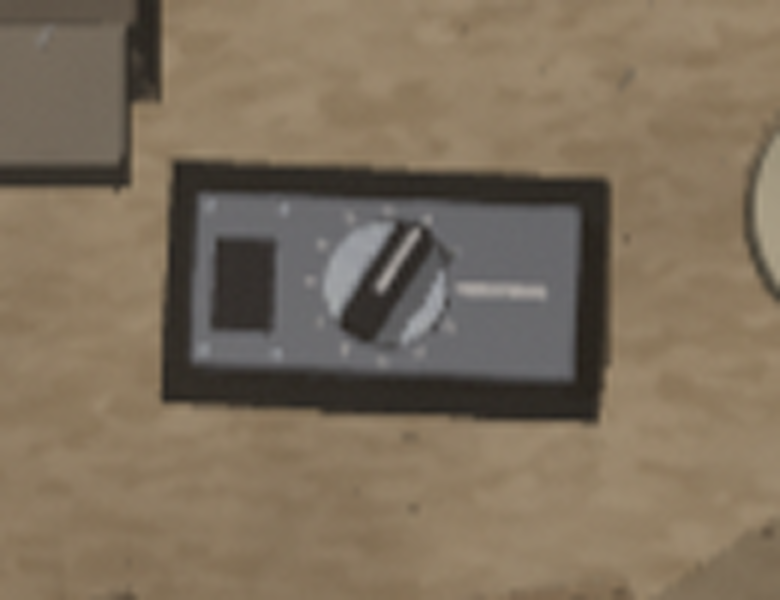

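The timer stands centred on the pad, within about 1–2 mm, and square to it (88.9° against 89.0°), with the mark on the right. Next is the dial angle, taken from the white line (zoom (416,232) to (381,290)) and the bar outline at its top height of 74 mm.

```bash
python3 - <<'E'
from h import *
c=cams.camera("top");im=c["image"].astype(int)
Z=lambda x,y:((x+.5)/6-.5+240,(y+.5)/6-.5+150)
a=onz(c,*Z(416,232),.074);b=onz(c,*Z(381,290),.074);d=a-b
print("line",a,b,"yaw",np.arctan2(d[1],d[0]),"len",np.linalg.norm(d))
# dark bar mask
U=cv2.resize(c["image"][150:250,240:370],None,fx=6,fy=6,interpolation=cv2.INTER_CUBIC)
w=((U.max(2)>110)).astype(np.uint8); q=np.zeros_like(w); q[222:300,370:425]=1
# top-face corners of bar read from the zoomed view
for n,p in dict(tipL=(398,221),tipR=(434,238),endL=(340,325),endR=(372,345)).items(): print(n,onz(c,*Z(*p),.074)[:2].round(4))
for r in [0,1]: pass
for n,p,z in [("discL",(322,283),.049),("discR",(449,283),.049),("discT",(388,218),.049),("discB",(386,349),.049),("m0",(457,289),.045),("m1",(547,293),.045)]: print(n,onz(c,*Z(*p),z)[:2].round(4))
E
```

```text
line [0.54329256 0.03349918 0.074     ] [0.52254649 0.04525225 0.074     ] yaw -0.5154380718767662 len 0.02384394683183079
tipL [0.547  0.0399]
tipR [0.5413 0.0271]
endL [0.5099 0.0593]
endR [0.5031 0.0479]
discL [0.5271 0.0661]
discR [0.5282 0.0206]
discT [0.5511 0.043 ]
discB [0.5039 0.0426]
m0 [0.5266 0.0175]
m1 [ 0.5259 -0.0149]
```

```bash
python3 - <<'E'
from h import *
A=np.array([0.528,0.0433]); y0=-0.51+np.pi/2
env.command_gripper(0.032,38)
env.move_ptp([*A,0.20],down(y0)); env.movel([*A,0.085],feed=.15)
f0=np.array(env.current_ft_force())
print(env.movel([*A,0.044],feed=.02,force_limit=8))
print(env.current_position(),np.array(env.current_ft_force())-f0,env.current_time())
env.command_gripper(0.008,38)
print(env.current_grip_width(),env.current_position(),np.array(env.current_ft_force())-f0,env.current_time(),f0)
c=cams.camera("wrist");cv2.imwrite("pics/w4.png",c["image"])
E
```

```text
True
[0.52801533 0.04329795 0.04971078] [-1.09018036  0.21476151  4.81141179] 22.025
0.013707635766631211 [0.52816944 0.042755   0.04971746] [ 0.15867169 -2.67690288  5.8879167 ] 22.45 [-0.60673105  0.46894443  0.35100358]
```

View pics/w4.png

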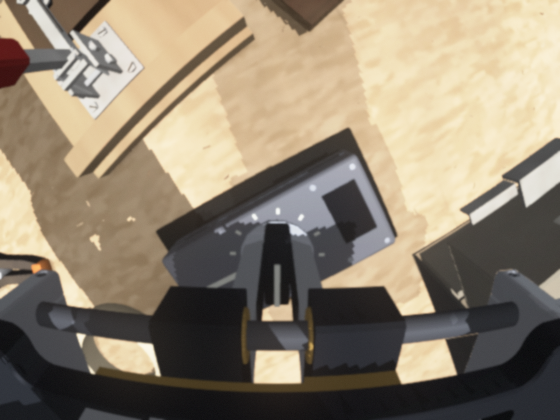

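The bar is gripped (13.7 mm), with the tips on the dial face at z 49.7 mm against 49.5 expected. Next I'll press to about 15 N and turn in small steps, correcting the force as I go.

```bash
python3 - <<'E'
from h import *
f0=np.array([-0.607,0.469,0.351])
fz=lambda: (np.array(env.current_ft_force())-f0)
A=np.array(env.current_position())[:2]; z=0.0497; y0=-0.51+np.pi/2; y1=-0.019
for i in range(12):
    f=fz()[2]
    if f>13.8: break
    z-=0.0002 if f<11 else 0.0001
    env.movel([*A,z],down(y0),feed=.01); env.wait(.05)
print("pressed",z,fz().round(2),env.current_position(),env.current_time())
if fz()[2]>12:
  n=12
  for k in range(1,n+1):
    y=y0+(y1-y0)*k/n
    env.movel([*A,z],down(y),feed=.02)
    f=fz(); print(k,round(y,3),f.round(1),round(z,5),np.round(env.current_moment()[2],2))
    if f[2]<14: z-=0.0001
    elif f[2]>16: z+=0.0001
    if f[2]>22 or f[2]<8: print("stop");break
print(env.current_time(),env.current_grip_width())
c=cams.camera("wrist");cv2.imwrite("pics/w5.png",c["image"])
E
```

```text
pressed 0.0482 [-5.16 -1.02 14.65] [0.52830046 0.04266614 0.04963852] 25.225
1 0.971 [-3.8 -0.4 14.1] 0.0482 -0.08
2 0.881 [-5.6  0.1 13.7] 0.0482 -0.1
3 0.791 [-4.6  0.1 13.9] 0.0481 -0.17
4 0.701 [-4.7  1.2 13.9] 0.048 -0.15
5 0.611 [-4.8  1.7 14.2] 0.0479 -0.13
6 0.521 [-5.5  0.9 14.6] 0.0479 -0.15
7 0.431 [-3.8  1.8 13.8] 0.0479 -0.18
8 0.341 [-4.2  1.1 14. ] 0.0478 -0.1
9 0.251 [-4.8  2.1 13.4] 0.0478 -0.16
10 0.161 [-2.9  2.6 14.8] 0.0477 -0.17
11 0.071 [-2.5  1.7 13.6] 0.0477 -0.17
12 -0.019 [-2.9  2.  14.8] 0.0476 -0.15
28.225 0.013509467020623828
```

View pics/w5.png

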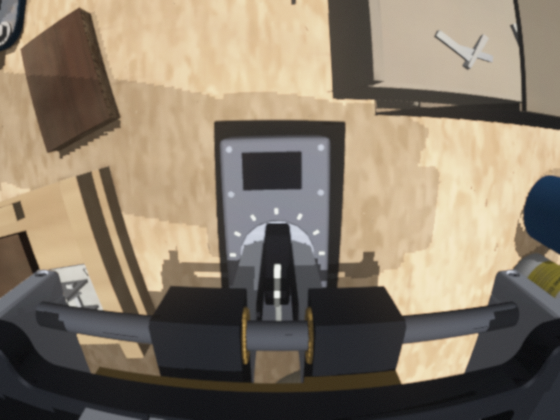

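The timer stayed square on the pad, and the bar now points toward the mark. I'll check the actual tool yaw, release, back off and look from above.

```bash
python3 - <<'E'
from h import *
R=np.array(env.current_tool_rot()); print("tool yaw",np.arctan2(R[1,1],R[0,1]))
p=np.array(env.current_position())
env.command_gripper(0.036,38); env.wait(.1)
env.movel([p[0],p[1],0.20],feed=.2)
q=np.array(env.current_q()); q[0]-=0.75; env.movej(q)
c=cams.camera("top");im=c["image"].astype(int);cv2.imwrite("pics/t6.png",cv2.resize(c["image"][150:250,240:370],None,fx=6,fy=6,interpolation=cv2.INTER_CUBIC))
cv2.imwrite("pics/t6f.png",c["image"])
t=((im[...,0]-im[...,2]>=-3)&(im.max(2)>60)).astype(np.uint8); t=cv2.morphologyEx(t,cv2.MORPH_CLOSE,np.ones((5,5)))
rect(c,t,.045,(262,165,350,230),"timer")
print(env.current_time())
E
```

```text
tool yaw -0.01956927785161272
timer ((0.5274149775505066, 0.04450078681111336), (0.1401495486497879, 0.06619405746459961), 89.97528839111328)
31.3333
```

View pics/t6.png

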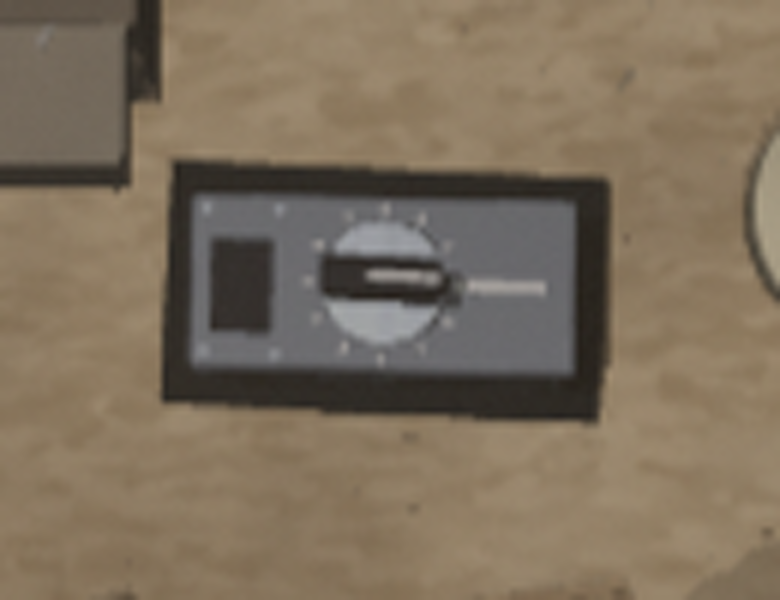

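View pics/t6f.png

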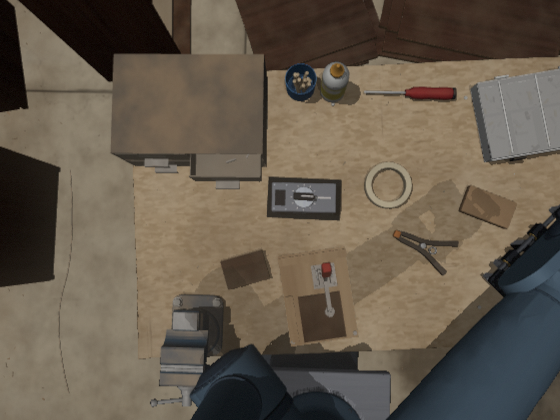

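The bar lies along the mark. The timer turned about 1° on the pad, so I'll measure both white lines more finely before deciding.

```bash
python3 - <<'E'
from h import *
c=cams.camera("top")
g=cv2.resize(c["image"],None,fx=6,fy=6,interpolation=cv2.INTER_CUBIC).max(2)
def fit(x0,y0,x1,y1,th,z):
    X0,Y0=1440+x0,900+y0; m=g[Y0:900+y1,X0:1440+x1].astype(float); w=np.clip(m-th,0,None)
    ys,xs=np.nonzero(w>0); P=np.array([onz(c,(x+X0+.5)/6-.5,(y+Y0+.5)/6-.5,z)[:2] for x,y in zip(xs,ys)]); W=w[ys,xs]
    mu=(P*W[:,None]).sum(0)/W.sum(); ev,V=np.linalg.eigh(np.cov(P.T,aweights=W)); d=V[:,1]; d*=-np.sign(d[1])
    return mu.round(4),(np.arctan2(d[1],d[0])+np.pi/2).round(4)
print("bar line",fit(360,262,438,292,110,.074)); print("mark",fit(472,272,560,304,135,.045))
# long edges of timer top from mask
im=c["image"].astype(int); v=cv2.resize((c["image"]),None,fx=6,fy=6,interpolation=cv2.INTER_CUBIC).max(2).astype(int)
for nm,ya,yb in [("back",170,215),("front",350,400)]:
    pts=[]
    for x in range(215,560,3):
        col=v[900+ya:900+yb,1440+x]; k=np.argmax(np.abs(np.diff(col))); pts.append(onz(c,(1440+x+.5)/6-.5,(900+ya+k+1)/6-.5,.045)[:2])
    p=np.array(pts); s=np.polyfit(p[:,1],p[:,0],1); r=p[:,0]-np.polyval(s,p[:,1]); ok=abs(r)<.001; s=np.polyfit(p[ok,1],p[ok,0],1)
    print(nm,"yaw",(-np.arctan(s[0])).round(4),"x at y=.043",np.polyval(s,.043).round(4),ok.mean())
E
```

```text
bar line (array([0.5278, 0.0382]), np.float64(-0.0267))
mark (array([ 0.528, -0.   ]), np.float64(-0.001))
back yaw 0.0228 x at y=.043 0.5689 0.26956521739130435
front yaw -0.0088 x at y=.043 0.4971 0.8434782608695652
```

```bash
python3 -c "
from h import *
env.wait(.3); print(env.current_qd(), env.current_time()); env.close_job()"
```

```text
[-0.00614187  0.00102388 -0.00017737 -0.00051416  0.00115846 -0.00042206] 31.6833
the job is handed in; nothing more can be done
```

The timer is standing on the pad with its long mark to the right, and its dial now points along that mark. I handed the job in at about 31.7 s.

I lifted the timer by its case, set it on the pad and let go. I then gripped the bar and turned it clockwise about 62°, pressing with 13–15 N throughout. Finally I let go and moved the arm clear.

Last checks, from the top camera:
- **Position:** the timer's centre is about 1–2 mm from the pad's centre.
- **Squareness:** it was square when I set it down (88.9° against the pad's 89.0°). It then shifted about 1° relative to the pad while I gripped and turned the dial.
- **Dial:** the white line on the bar lies along the long mark, reading about 1–1.5° past it. That is about 0.5 mm at the tip, within the 3.5 mm mark. I left it rather than risk disturbing the timer again.
- **Other things:** the tape and the offcut had not visibly moved.
- **Disagreement:** a separate check of the timer's angle from its long edges was noisy. The back edge gave +0.023 rad from a poor fit and the front edge -0.009 rad. The mark and the outline gave about 0.

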